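Index the colour comparator to its red standard

TASK

Set the colour comparator to its red standard: pull the blue transport lock toward you, fully to its end stop, then swing the orange ratchet lever under the lamp bar back and forth until the red disc of the wheel stands at the white pointer. Turn the wheel by its lever only, never by touching the wheel, leave the lever back at its right-hand stop, and do not push the small things lying around.

Things in the scene. Friction and masses are not known exactly. Their poses are not given: they have to be found in the camera images.
- comparator: White wedge console, fixed, 217 mm deep, 250 wide, 30 high in front, 155 at the back. Origin: centre of underside; x level to its back, y to its left, z up. Its grey face slopes up to the back at 30 degrees. In this body's axes: u (up the slope) = (cos 30, 0, sin 30), left = (0, 1, 0), n (straight out of the face) = (-sin 30, 0, cos 30).
- lamp (a point): Middle of the front lower edge of the fixed white lamp bar (250 mm wide, 24 high, reaching 95 mm back from this edge), which overhangs the lever handle by about 20 mm, 170 mm above it: a gripper pointing straight down does not fit there; along -n (tilted 30 degrees, the wrist leaning back to the front) it reaches the handle freely.
- axis (a point): Point on the common axis of wheel and lever (along n), 45 mm out from the face, level with lever_grip; fixed. The ratchet wheel lies on the face: steel teeth to 56 mm radius, 10 notches of 36 degrees, disc top 26 mm and hub 33 mm out from the face. Brass pawls ride on its rim.
- mark (a point): The place on the wheel that the white pointer shows: left of the axis, 36 mm from it, at the height of the discs; fixed to the console.
- red_standard (a point): Centre of the only red disc (19 mm diameter) among ten coloured discs on the wheel, 36 mm from the axis, neighbours 22 mm apart; turns with the wheel. It is at the pointer when it coincides with mark. The wheel may begin between two notches; each full lever stroke to the left ends with one disc at the pointer.
- wheel (a joint): Angle of the wheel in rad, growing counter-clockwise seen from in front (the only way the ratchet lets it turn, apart from a few degrees of play); 0 when the red disc is at the pointer; one notch is 0.628. It begins 1.6 to 4.3 notches before 0.
- lever_grip (a point): Grip point of the lever handle: orange round post, 16 mm diameter, standing along n from 14 to 68 mm out of the face; this point is 45 mm out of the face and 105 mm from the axis, up the slope from the wheel. Moves with the lever.
- lever (a joint): Ratchet lever in rad: 0 at its right stop (0.4 to the right of u), 0.80 at its left stop (0.4 to the left of u). A swing to the left stop pushes the wheel on to the next notch (its first part may be idle); the swing back leaves the wheel. About 2 to 5 N at the handle; stays where left. While the lock is in, its bolt blocks the lever's tail.
- lock_grip (a point): Centre of the blue tab of the transport lock: 14 x 14 mm, standing along n from 5 to 41 mm out of the face; this point is 23 mm out of the face. In the lower middle of the face, nothing above it. Moves with the lock.
- lock (a joint): Travel of the transport lock in m along -u (down the slope, toward the front): 0 to 0.004 at the start (locked), 0.028 at its end stop (free). Friction about 1.5 N; stays where left.
- tape: Roll of masking tape lying flat, 104 mm diameter, 24 mm high, loose; origin at its underside.
- pen: Black marker pen lying, 138 mm long, loose; origin at its underside.
- cover_box: Small white and green box of cover glasses, 50 x 50 x 20 mm, loose; origin at its underside.
- dish: Petri dish with pink content, 61 mm diameter, 16 mm high, loose; origin at its underside.
- timer: White bench timer, 63 x 66 x 30 mm, loose; origin at its underside.

How it is judged:
By the outcome, as a careful person would: the job done as asked, in the order asked, and still so for the second after the job is handed in, with the robot touching nothing.
It also fails if it takes over 61 s, if anything falls off the work surface, if the arm or the gripper's body presses on something with over 40 N, if the wrist force passes 120 N, or if a joint passes its speed limit or range.

ROBOT

A 7-joint arm with a two-finger parallel gripper is mounted at the origin on a cart in front of the work surface, level with it; the furniture and walls round the work are solid. World frame = base frame: x ahead of the robot, y to its left, z up, the work surface at z = 0. Lengths are in m, angles in rad, forces in N, time in s.
With the tool pointing down it reaches from about 0.35 to 0.9 m from the base axis. Payload 19.9 kg.
Tool frame: the origin (TCP) lies midway between the tips of the shut fingers; the grasp point (between the pads) lies 19 mm behind it; z points along the fingers, y is the line along which they close (so a half turn about z gives the same grasp; the last joint's range is limited). The gripper opens to 94 mm and grips with 3 to 60 N. Pads are 16 mm wide; open, the fingers measure 119 mm over their backs; the gripper's body (75 mm by 177 mm) begins 78 mm behind the grasp point.
Start: joints at [1.151, 0.417, -0.01, 1.614, 0.005, 1.111, -0.053], TCP at [0.231, -0.581, 0.176] pointing down, gripper open.
Joint ranges: [-2.81, 2.81], [-0.39, 2.02], [-1.27, 1.25], [0.06, 2.57], [-1.19, 4.33], [0.19, 2], [-2.82, 2.82]. Speed limits (rad/s): [1.89, 1.89, 2.39, 2.39, 3.01, 3.01, 3.01].

INTERFACE

Orientations are given as a unit quaternion [w, x, y, z].
In Python, from workcell import * gives the robot as it stands.
- The arm moves only by the shell command python3 -m jog 'ROWS' [OPENING] [FORCE]. ROWS is JSON, a list of rows, each a list of 2 entries, a list of its own where there are three numbers: the shift along the tool's x, y, z in m, then the turn about the tool's z in rad. A call has 1 to 8 rows; each row is the pose to reach, as a shift and turn from the pose commanded when the call began, along the tool's axes at that moment; what a row does not reach only later rows make up. A row lasts 1/12 s, in which the tool goes at most 41.7 mm and 7.16 degrees, less where a joint would pass 70% of its speed; a pose out of reach is approached as far as the arm can. A call with a gripper value outside its range is refused whole. OPENING is the closure in counts, from 0 (fully open) to 255 (shut), set as the call begins (- or left out, the last holds). The fingers move at their own pace and stop on an object; FORCE is the grip in N (left out, the last holds). Time passes only in rows, so rows that repeat a pose let the fingers close. It gives the time, the measured TCP pose, the force, the opening and the grip force at its end, in the units of the state.
- observe(): the state, without advancing time (a new reading comes with each control period).
- get_image(name): name is "side" or "top"; returns a dict with "image" (384x512x3 uint8, blue, green, red), "depth" (384x512 float32, m along the optical axis (not along the pixel's ray), 0 where there is no reading), "vfov" (degrees; the focal length in pixels is half the picture's height over the tangent of half this angle, whatever the lens; pixels are square), "cx", "cy" (the principal point, pixels), "world_from_camera" (4x4, takes a point from camera to world coordinates). Camera axes: x right, y down, z forward; pixel columns grow to the right and rows downward; lengths in m; the calibration is good to about 2 mm. A picture is of the moment at which its call begins.
- close_job(): hands the job in; it is judged then, once.
The state is a dict: "t": time; "joints": joint angles; "joint_vel": joint speeds; "tau": joint torques, N m; "position": TCP position; "eef_rot": TCP orientation; "wrist_force": force on the tool from outside, world axes, zero at the start; "ft_torque": the same for the moment, N m; "opening": opening from 0.0 (shut) to 1.0 (fully open); "gripper_force": force on a finger pad.
Only numpy, scipy, OpenCV 4.12 (cv2) and the standard library are available. Lean on these libraries where they do the work, as an engineer would, in place of code of your own. Each camera call takes 0.05 s, during which the arm holds its last target. There are 200 camera calls.

## Working session

There is one attempt and no reset: what is moved stays moved. The work goes in short steps, Python scripts to look and compute and a shell command to move; the robot and the scene stay as the last step left them, time stands still between calls to the robot, and variables do not carry over. Pictures are saved under pics/ and viewed, at most 10 in all, crops included, and the job is handed in when it is done.

```bash
ls; mkdir -p pics; cat > h.py <<'E'
from workcell import *
import numpy as np, cv2
from scipy.spatial.transform import Rotation as R
def cam(n):
    d=get_image(n); np.savez(''+n+'.npz',**d); return d
def pt(d,u,v,z=None,k=1):
    f=d['image'].shape[0]/2/np.tan(np.radians(d['vfov'])/2)
    if z is None:
        p=d['depth'][v-k:v+k+1,u-k:u+k+1]; z=np.median(p[p>0])
    c=np.array([(u-d['cx'])/f*z,(v-d['cy'])/f*z,z,1])
    return (d['world_from_camera']@c)[:3]
E
python3 - <<'E'
from h import *
print(observe())
for n in ("side","top"):
    d=cam(n); cv2.imwrite(f'pics/{n}0.png',cv2.resize(d['image'],(800,600)));print(n,d['vfov'],d['cx'],d['cy'],d['world_from_camera'].round(3))
E
```

```text
pics
{'t': 0.0, 'joints': array([ 1.15050242,  0.41795943, -0.0103073 ,  1.61413328,  0.0046793 ,
        1.11067933, -0.05304702]), 'joint_vel': array([ 0.00101373, -0.00054264, -0.00043893, -0.00010248, -0.00115259,
       -0.00092322,  0.00049419]), 'tau': array([-4.57844926e-04, -8.51250315e+01,  6.38248846e-01, -4.25996196e+01,
       -4.88941767e-02,  1.85505347e-02,  1.21987960e-04]), 'position': array([ 0.23097859, -0.5803396 ,  0.17585154]), 'eef_rot': array([-5.59981821e-04,  9.82121946e-01,  1.88244918e-01, -1.41883603e-04]), 'wrist_force': array([ 0.12799468,  0.14927899, -0.52651033]), 'ft_torque': array([-0.01748572,  0.00055846, -0.03568384]), 'gripper_force': 0.0, 'opening': 0.9960382959743654}
side 49.861483435168125 245.84285404516874 192.71564575239796 [[ 0.191  0.387 -0.902  1.636]
 [ 0.981 -0.088  0.17  -0.157]
 [-0.014 -0.918 -0.397  0.722]
 [ 0.     0.     0.     1.   ]]
top 42.39531594979006 258.20738643221205 190.50401147699557 [[ 0.051 -0.976  0.21   0.232]
 [-0.999 -0.05   0.013  0.036]
 [-0.002 -0.21  -0.978  1.589]
 [ 0.     0.     0.     1.   ]]
```

View pics/side0.png

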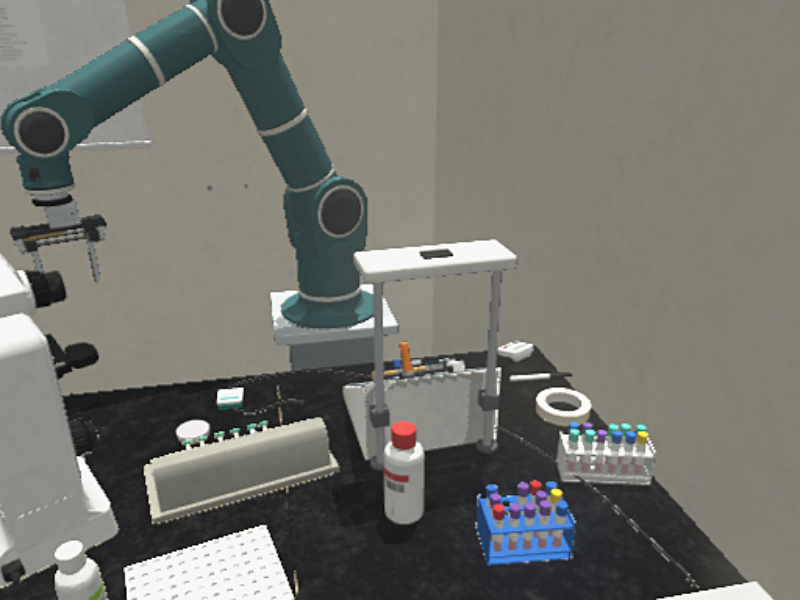

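View pics/top0.png

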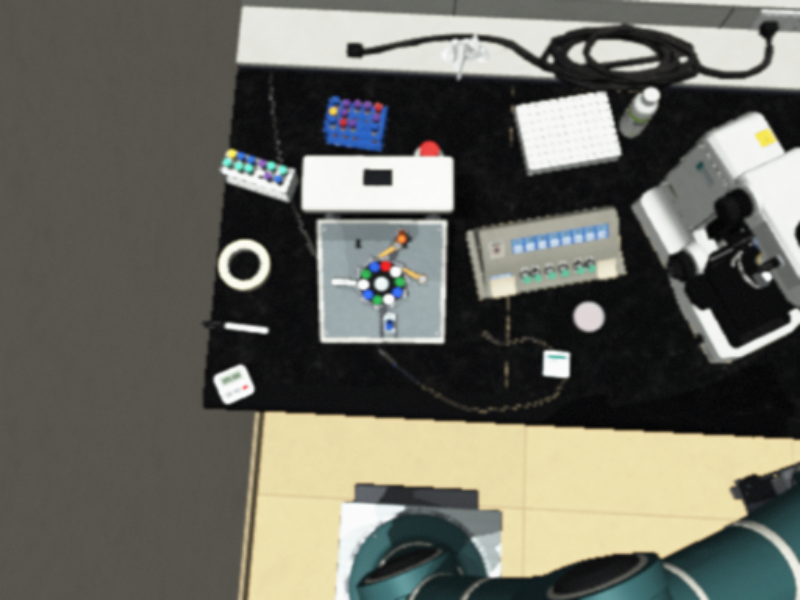

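The side view shows the lamp bar and the console from behind. In the top view the wheel hub is at (381,284), the orange handle at (403,238), the blue tab at (390,322), the pointer at left (345,283) and the red disc at (386,267). Next I'll enlarge this area.

```bash
python3 - <<'E'
from h import *
d=dict(np.load('top.npz')); 
c=d['image'][135:225,195:295]; cv2.imwrite('pics/c0.png',cv2.resize(c,(800,720)[:1]+(600,) if 0 else (660,594),interpolation=cv2.INTER_CUBIC))
for n,(u,v) in dict(faceTL=(210,145),faceTR=(278,145),faceBL=(210,213),faceBR=(278,213),lampFL=(195,133),lampFR=(288,134),hub=(244,182),handle=(258,152),tab=(249,206),table=(180,150)).items(): print(n,pt(d,u,v).round(4))
E
```

```text
faceTL [0.674  0.2083 0.1508]
faceTR [0.685  0.0023 0.1486]
faceBL [0.4836 0.2054 0.0397]
faceBR [ 0.4939 -0.0098  0.0439]
lampFL [0.6348 0.2221 0.3765]
lampFR [ 0.6444 -0.0168  0.3755]
hub [0.5706 0.0999 0.123 ]
handle [0.6441 0.0609 0.2019]
tab [0.5041 0.0818 0.0859]
table [0.6974 0.325  0.0014]
```

View pics/c0.png

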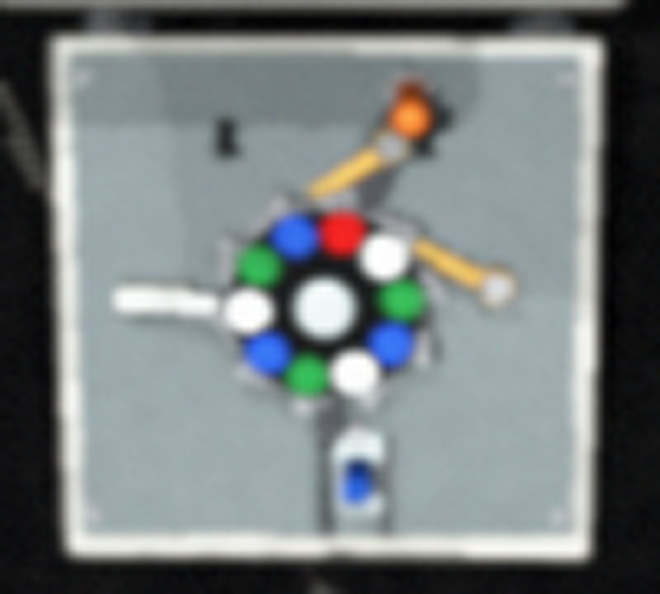

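The crop shows hub (325,307), red disc (343,233), pointer tip (215,303), the disc nearest the pointer at (248,312), handle top (410,118) and tab (357,482). The red disc needs roughly three strokes. Next I'll fit the console frame.

```bash
cat >> h.py <<'E'
def face(d):
    P=np.array([pt(d,u,v,k=0) for u in range(205,286) for v in range(141,220) if d['depth'][v,u]>0])
    n=np.array([-.5,0,.866]); o=np.array([.5706,.0999,.123])-.033*n
    for t in (.012,.005,.003,.003):
        q=P[abs((P-o)@n)<t]; o=q.mean(0); n=np.linalg.svd(q-o)[2][2]; n*=np.sign(n[2])
    return o,n,len(q)
def ray(d,u,v,o,n,h):   # pixel ray meets plane h out of the face
    c=d['world_from_camera'][:3,3]; r=pt(d,u,v,1.)-c
    return c+r*((o+h*n-c)@n)/(r@n)
E
python3 - <<'E'
from h import *
d=dict(np.load('top.npz')); o,n,k=face(d); print(o,n,k,'slope',np.degrees(np.arccos(n[2])),'yaw n',np.arctan2(-n[1],-n[0]))
C=lambda x,y:(195+(x+.5)/6.6-.5,135+(y+.5)/6.6-.5)
# corners of white border in face plane
cs=[ray(d,*C(*p),o,n,0) for p in((50,38),(605,38),(592,558),(68,558))]
print(np.round(cs,4),[np.linalg.norm(cs[i]-cs[i-1]).round(4) for i in range(4)])
e1=cs[0]-cs[1];e2=cs[3]-cs[2];e3=cs[1]-cs[2];e4=cs[0]-cs[3]
print('yaws',[np.arctan2(-e[0],e[1]).round(4) for e in(e1,e2)],[np.arctan2(e[1],e[0]).round(4) for e in(e3,e4)])
yaw=.048
left=np.array([-np.sin(yaw),np.cos(yaw),0]);nn=np.array([-.5*np.cos(yaw),-.5*np.sin(yaw),.866]);u=np.cross(left,nn)
hub=ray(d,*C(325,307),o,n,.033)
for nm,p,h in(('red',(343,233),.026),('ptr',(215,303),.026),('disc',(248,312),.026),('handle',(410,116),.068),('tab',(357,478),.041),('tabtop?',(357,470),.041)):
    q=ray(d,*C(*p),o,n,h);w=q-hub;print(nm,q.round(4),'left',(w@left).round(4),'u',(w@u).round(4),'ang',np.arctan2(w@u,w@left).round(3))
print('hub',hub,'axis45',hub+.012*nn,(hub-o)@n)
E
```

```text
[0.58531148 0.10108634 0.0963166 ] [-0.50087213 -0.02279858  0.86522097] 3126 slope 30.092052778597346 yaw n 0.045486372575747225
[[ 0.6853  0.2322  0.1577]
 [ 0.698  -0.0217  0.1583]
 [ 0.4775 -0.0309  0.0304]
 [ 0.4647  0.2214  0.0297]] [np.float64(0.2553), np.float64(0.2542), np.float64(0.2551), np.float64(0.2527)]
yaws [np.float64(0.0497), np.float64(0.0503)] [np.float64(0.0417), np.float64(0.0489)]
red [0.6052 0.0937 0.1377] left -0.0083 u 0.0334 ang 1.814
ptr [0.5733 0.1516 0.1207] left 0.051 u -0.0003 ang -0.007
disc [0.5703 0.1362 0.1186] left 0.0358 u -0.0046 ang -0.129
handle [0.642  0.0645 0.2067] left -0.0392 u 0.0985 ang 1.95
tab [0.4995 0.0824 0.0935] left -0.0145 u -0.0806 ang -1.749
tabtop? [0.5029 0.0825 0.0955] left -0.0146 u -0.0766 ang -1.758
hub [0.57247165 0.10044464 0.12700732] axis45 [0.56647856 0.10015675 0.13739932] 0.03300000000000011
```

The fit agrees with the given geometry: slope 30.1°, wheel angle about -1.81, handle radius 0.106 m and 0.38 rad to the right. Next I'll locate the tab and lamp edge better and work out the first transfer.

```bash
cat >> h.py <<'E'
yaw=.0475
L=np.array([-np.sin(yaw),np.cos(yaw),0]);N=np.array([-.5*np.cos(yaw),-.5*np.sin(yaw),.866]);U=np.cross(L,N)
AX=np.array([.5665,.1001,.1374])   # axis point, 45 mm out
def F(l,u,h): return AX+l*L+u*U+(h-.045)*N     # console face coords -> world
def inF(p): w=p-AX; return np.array([w@L,w@U,w@N+.045])
def st():
    s=observe(); q=s['eef_rot']; return s,s['position'],R.from_quat([q[1],q[2],q[3],q[0]]).as_matrix()
def to(p,off=0.019):  # tool shift bringing the grasp point (off behind TCP) to p
    s,x,M=st(); return (M.T@(p+0*x-(x-off*M[:,2]))).round(4)
E
python3 - <<'E'
from h import *
d=dict(np.load('top.npz'))
b,g,r=[d['image'][...,i].astype(int) for i in range(3)]
def blob(m,hmin):
    vs,us=np.nonzero(m); P=np.array([inF(pt(d,u,v,k=0)) for u,v in zip(us,vs)]); P=P[P[:,2]>hmin]; print(len(P),P.mean(0).round(4),P.min(0).round(4),P.max(0).round(4))
W=np.zeros(b.shape,bool);W[198:216,243:256]=1; blob(W&(b>r+60),.034)
W[:]=0;W[145:160,250:264]=1; blob(W&(r>b+80),.06)
for u in(215,245,280):
    col=[(v,pt(d,u,v,k=0).round(3)) for v in range(128,142)]; print(u,[(v,p[0],p[2]) for v,p in col])
s,x,M=st(); print(M.round(3))
print('to above tab',F(-.0145,-.082,.03), to(F(-.0145,-.082,.03)))
E
```

```text
16 [-0.0145 -0.0861  0.0375] [-0.0216 -0.0922  0.0341] [-0.0093 -0.0791  0.042 ]
23 [-0.0399  0.096   0.0651] [-0.0458  0.088   0.0601] [-0.0341  0.106   0.0738]
215 [(128, np.float64(0.649), np.float64(0.381)), (129, np.float64(0.647), np.float64(0.378)), (130, np.float64(0.646), np.float64(0.375)), (131, np.float64(0.642), np.float64(0.377)), (132, np.float64(0.639), np.float64(0.38)), (133, np.float64(0.638), np.float64(0.373)), (134, np.float64(0.635), np.float64(0.376)), (135, np.float64(0.635), np.float64(0.366)), (136, np.float64(0.753), np.float64(-0.0)), (137, np.float64(0.712), np.float64(0.114)), (138, np.float64(0.707), np.float64(0.12)), (139, np.float64(0.704), np.float64(0.118)), (140, np.float64(0.701), np.float64(0.118)), (141, np.float64(0.685), np.float64(0.157))]
245 [(128, np.float64(0.653), np.float64(0.381)), (129, np.float64(0.65), np.float64(0.384)), (130, np.float64(0.647), np.float64(0.383)), (131, np.float64(0.645), np.float64(0.381)), (132, np.float64(0.643), np.float64(0.378)), (133, np.float64(0.64), np.float64(0.379)), (134, np.float64(0.64), np.float6
[... 406 characters left out ...]
loat64(0.381)), (130, np.float64(0.651), np.float64(0.384)), (131, np.float64(0.651), np.float64(0.378)), (132, np.float64(0.647), np.float64(0.381)), (133, np.float64(0.645), np.float64(0.378)), (134, np.float64(0.644), np.float64(0.373)), (135, np.float64(0.642), np.float64(0.371)), (136, np.float64(0.643), np.float64(0.36)), (137, np.float64(0.722), np.float64(0.115)), (138, np.float64(0.72), np.float64(0.112)), (139, np.float64(0.716), np.float64(0.114)), (140, np.float64(0.712), np.float64(0.114)), (141, np.float64(0.697), np.float64(0.152))]
[[ 0.929  0.37  -0.   ]
 [ 0.37  -0.929  0.001]
 [-0.    -0.001 -1.   ]]
to above tab [0.50374813 0.08260067 0.08341   ] [ 0.4986 -0.515   0.112 ]
```

```bash
python3 -m jog '[[[0,0,-0.04],0.1],[[0.2,-0.25,-0.17],0.33],[[0.2,-0.25,-0.17],0.33],[[0.2,-0.25,-0.17],0.33],[[0.402,-0.496,-0.17],0.33],[[0.402,-0.496,-0.17],0.33],[[0.402,-0.496,-0.17],0.33],[[0.402,-0.496,-0.17],0.33]]' 150; python3 -c "
from h import *
s,x,M=st();print(s['t'],x,M.round(3),s['joints'].round(3))
print(M.T@(np.array([.42,.03,.35])-x))"
```

```text
t: 0.77
position: [0.3141, -0.3108, 0.2898]
eef_rot: [0.0, 1.0, 0.024, -0.0]
wrist_force: [2.0, -0.8, 0.8]
opening: 0.468
gripper_force: 0.0
0.7667 [ 0.31411159 -0.31075466  0.28975274] [[ 0.999  0.049 -0.   ]
 [ 0.049 -0.999 -0.   ]
 [-0.     0.    -1.   ]] [ 8.330e-01 -1.300e-02 -1.210e-01  1.882e+00 -1.000e-03  1.272e+00
 -8.100e-01]
[ 0.12234775 -0.33518108 -0.06033655]
```

```bash
python3 -m jog '[[[0.12,-0.335,-0.06],0],[[0.12,-0.335,-0.06],0],[[0.12,-0.335,-0.06],0],[[0.12,-0.335,-0.06],0],[[0.12,-0.335,-0.06],0],[[0.12,-0.335,-0.06],0],[[0.12,-0.335,-0.06],0],[[0.12,-0.335,-0.06],0]]'; python3 -m jog '[[[0,0,0],0],[[0,0,0],0]]';python3 -c "
from h import *
s,x,M=st();print(s['t'],x,M.round(3),s['joints'].round(3))
print('tab',to(F(-.0145,-.085,.030)))"
```

```text
t: 1.43
position: [0.4096, 0.0037, 0.3454]
eef_rot: [0.0, 1.0, 0.024, 0.0]
wrist_force: [0.6, -0.2, 0.4]
opening: 0.415
gripper_force: 0.0
t: 1.6
position: [0.41, 0.0033, 0.3451]
eef_rot: [-0.0, 1.0, 0.026, 0.0]
wrist_force: [-0.4, -1.1, -0.1]
opening: 0.411
gripper_force: 0.0
1.6 [0.40996731 0.00325999 0.3451331 ] [[ 0.999  0.052  0.   ]
 [ 0.052 -0.999  0.   ]
 [ 0.    -0.    -1.   ]] [ 0.525 -0.106 -0.549  1.835 -0.056  1.397 -1.53 ]
tab [ 0.0952 -0.0743  0.2822]
```

```bash
python3 -m jog '[[[0.03,-0.025,0.02],0],[[0.06,-0.05,0.05],0],[[0.095,-0.074,0.09],0],[[0.095,-0.074,0.13],0],[[0.095,-0.074,0.17],0],[[0.095,-0.074,0.2],0],[[0.095,-0.074,0.22],0],[[0.095,-0.074,0.22],0]]'; python3 -c "
from h import *
s,x,M=st();print(s['t'],x,M.round(3),s['joints'].round(3))
print('tab',to(F(-.0145,-.085,.030)))
d=cam('top');cv2.imwrite('pics/t1.png',cv2.resize(d['image'][120:240,180:310],(650,600),interpolation=cv2.INTER_CUBIC))"
```

```text
t: 2.27
position: [0.4978, 0.0784, 0.12]
eef_rot: [0.0, 1.0, 0.024, -0.004]
wrist_force: [-0.4, -1.0, 0.0]
opening: 0.411
gripper_force: 0.0
2.2667 [0.49782714 0.07844257 0.11995266] [[ 0.999  0.048 -0.008]
 [ 0.048 -0.999 -0.001]
 [-0.008  0.    -1.   ]] [ 0.328  0.337 -0.645  1.943  0.245  0.949 -1.959]
tab [ 0.0038 -0.0039  0.057 ]
```

View pics/t1.png

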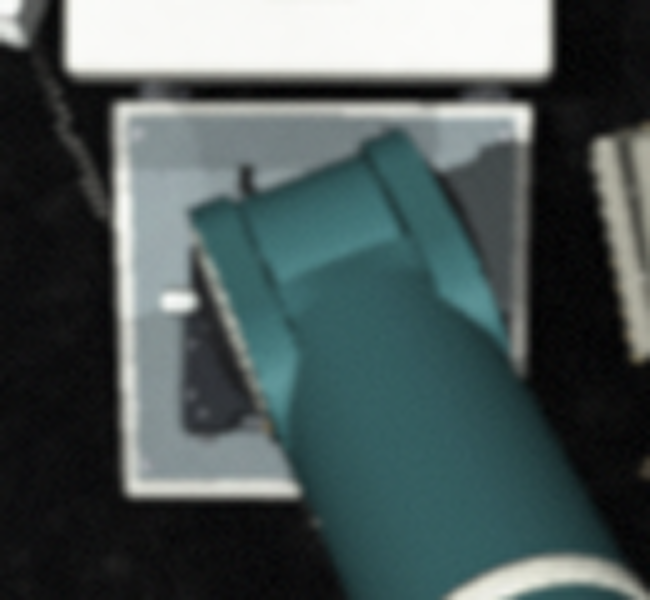

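The arm hides the tab, so I go by the measured position. I'll descend and grip.

```bash
python3 -m jog '[[[0.0,-0.0,0.02],0],[[0.0,-0.0,0.04],0],[[0.0,0,0.055],0],[[0,0,0.055],0],[[0,0,0.055],0]]'; python3 -c "
from h import *
print('tab',to(F(-.0145,-.085,.030)))"; python3 -m jog '[[[0,0,0],0],[[0,0,0],0],[[0,0,0],0],[[0,0,0],0],[[0,0,0],0],[[0,0,0],0]]' 255 25; python3 -c "
from h import *
s,x,M=st();print(M.round(3),inF(x-.019*M[:,2]),s['joints'].round(3)); print('pull 30mm:',M.T@(-.03*U),'lift',M.T@np.array([0,0,.1]))"
```

```text
t: 2.73
position: [0.5018, 0.0798, 0.0716]
eef_rot: [0.0, 1.0, 0.024, 0.001]
wrist_force: [-0.0, -0.0, 0.2]
opening: 0.413
gripper_force: 0.0
tab [-0.0005 -0.0027  0.0087]
t: 3.23
position: [0.5011, 0.0802, 0.0702]
eef_rot: [0.0, 1.0, 0.024, 0.0]
wrist_force: [-0.7, 0.0, 0.9]
opening: 0.03
gripper_force: 0.0
[[ 0.999  0.049  0.   ]
 [ 0.049 -0.999  0.   ]
 [ 0.     0.    -1.   ]] [-0.01677986 -0.08151023  0.03643621] [ 0.291  0.411 -0.615  1.981  0.314  0.843 -2.018]
pull 30mm: [-2.59815220e-02 -3.36013209e-05  1.49973260e-02] lift [ 1.02919863e-05  3.22691287e-07 -9.99999995e-02]
```

The gripper shut on nothing, so I'll retreat upward and aside to look.

```bash
python3 -m jog '[[[0,0,-0.03],0],[[0,0,-0.07],0],[[0,0,-0.11],0],[[-0.04,0.04,-0.14],0],[[-0.07,0.07,-0.16],0],[[-0.1,0.12,-0.16],0],[[-0.12,0.17,-0.16],0],[[-0.12,0.2,-0.16],0]]' 150; python3 -m jog '[[[-0.03,0.06,0],0],[[-0.03,0.1,0],0],[[-0.03,0.14,0],0],[[-0.03,0.14,0],0],[[-0.03,0.14,0],0]]'; python3 -c "
from h import *
s,x,M=st();print(x,M.round(3),s['joints'].round(3))
d=cam('top');cv2.imwrite('pics/t2.png',cv2.resize(d['image'][120:240,180:310],(650,600),interpolation=cv2.INTER_CUBIC))
b,g,r=[d['image'][...,i].astype(int) for i in range(3)]
W=np.zeros(b.shape,bool);W[196:222,240:262]=1
vs,us=np.nonzero(W&(b>r+60))
for u,v in zip(us,vs): print(u,v,inF(pt(d,u,v,k=0)).round(3))
"
```

```text
t: 3.9
position: [0.3994, -0.0887, 0.2294]
eef_rot: [0.001, 1.0, 0.025, 0.001]
wrist_force: [1.9, -1.3, 0.4]
opening: 0.414
gripper_force: 0.0
t: 4.32
position: [0.3769, -0.2329, 0.2281]
eef_rot: [-0.0, 1.0, 0.022, -0.0]
wrist_force: [0.4, -1.0, -0.9]
opening: 0.409
gripper_force: 0.0
[ 0.37686282 -0.23291665  0.22811932] [[ 0.999  0.043 -0.   ]
 [ 0.043 -0.999  0.   ]
 [-0.    -0.    -1.   ]] [ 0.839  0.046 -0.364  1.966  0.018  1.133 -1.06 ]
248 205 [-0.012 -0.081  0.02 ]
249 205 [-0.015 -0.08   0.023]
248 206 [-0.012 -0.084  0.023]
249 206 [-0.015 -0.08   0.034]
250 206 [-0.018 -0.081  0.032]
247 207 [-0.009 -0.082  0.038]
248 207 [-0.012 -0.082  0.038]
249 207 [-0.016 -0.081  0.039]
250 207 [-0.019 -0.082  0.037]
247 208 [-0.009 -0.086  0.036]
248 208 [-0.012 -0.084  0.041]
249 208 [-0.015 -0.085  0.037]
250 208 [-0.019 -0.084  0.039]
251 208 [-0.022 -0.087  0.033]
247 209 [-0.009 -0.088  0.038]
248 209 [-0.013 -0.086  0.044]
249 209 [-0.016 -0.087  0.041]
250 209 [-0.019 -0.087  0.041]
247 210 [-0.009 -0.089  0.044]
248 210 [-0.012 -0.091  0.039]
249 210 [-0.015 -0.091  0.039]
250 210 [-0.019 -0.091  0.038]
```

View pics/t2.png

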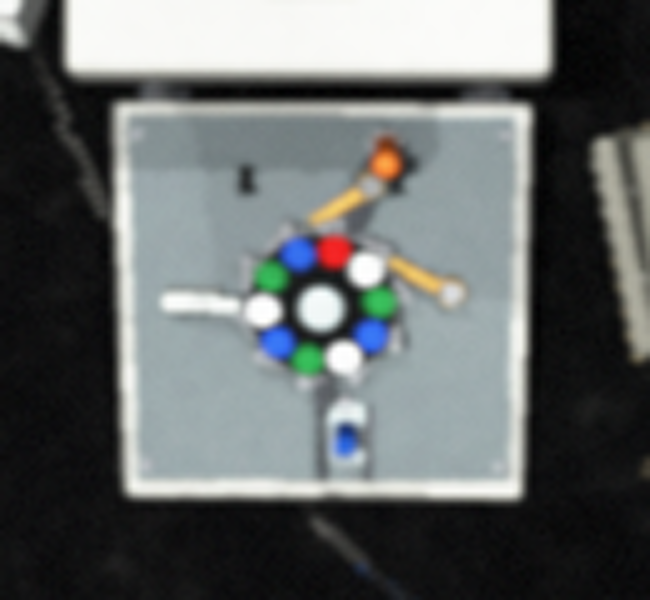

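The tab stands unmoved at (345,440). I'll check the tool against the camera with a side view.

```bash
python3 -c "
from h import *
d=cam('side');i=d['image'].copy()
s,x,M=st()
f=192/np.tan(np.radians(d['vfov'])/2);T=np.linalg.inv(d['world_from_camera'])
def pr(p): c=T@np.append(p,1);return c[0]/c[2]*f+d['cx'],c[1]/c[2]*f+d['cy'],c[2]
for k in (0,.019,.097): print(k,pr(x-k*M[:,2]))
print('tab',pr(F(-.0145,-.086,.041)),pr(F(-.0145,-.086,.023)),'handle',pr(F(-.0399,.096,.068)))
u,v,_=pr(x); u=int(u)
cv2.imwrite('pics/s2.png',cv2.resize(i[130:280,90:340],(800,480),interpolation=cv2.INTER_CUBIC))
"
```

```text
0 (np.float64(150.39167075276862), np.float64(184.231169871785), np.float64(1.3186850411150828))
0.019 (np.float64(149.75742499328067), np.float64(178.68935176390863), np.float64(1.3111421315778296))
0.097 (np.float64(147.07535688565133), np.float64(155.25437662522), np.float64(1.2801765029512118))
tab (np.float64(253.6376919677654), np.float64(229.24598719031917), np.float64(1.3203957693629937)) (np.float64(254.38490604993834), np.float64(234.85740653090207), np.float64(1.3185392200332853)) handle (np.float64(257.7605958460746), np.float64(217.89982801052776), np.float64(1.1409419614789156))
```

View pics/s2.png

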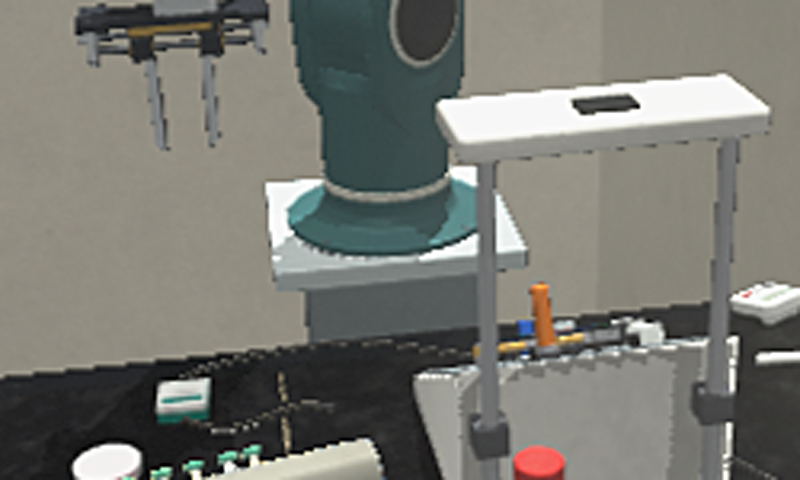

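The tab and handle project correctly, but the real fingertips (crop (163,150), (213,145)) lie well above the projected TCP (193,173). I'll get their 3D positions from depth.

```bash
python3 -c "
from h import *
d=dict(np.load('side.npz'));s,x,M=st();print(x)
for v in range(150,178,2):
  r=[(u,pt(d,u,v,k=0).round(3).tolist()) for u in range(134,162) if 0<d['depth'][v,u]<1.45]
  print(v,r[:1],r[len(r)//2:len(r)//2+1],r[-1:],len(r))
for v in range(128,150,3):
  r=[(u,pt(d,u,v,k=0).round(3).tolist()) for u in range(105,180) if 0<d['depth'][v,u]<1.45]
  print('b',v,r[:1],r[len(r)//2:len(r)//2+1],r[-1:],len(r))
"
```

```text
[ 0.37767415 -0.2289869   0.22816463]
150 [(135, [0.385, -0.263, 0.347])] [(153, [0.385, -0.209, 0.343])] [(156, [0.384, -0.2, 0.342])] 8
152 [(135, [0.384, -0.263, 0.34])] [(153, [0.385, -0.21, 0.337])] [(156, [0.384, -0.201, 0.335])] 8
154 [(136, [0.387, -0.261, 0.335])] [(153, [0.386, -0.21, 0.33])] [(156, [0.388, -0.201, 0.331])] 8
156 [(136, [0.395, -0.261, 0.331])] [(153, [0.383, -0.211, 0.323])] [(156, [0.386, -0.202, 0.323])] 8
158 [(136, [0.388, -0.262, 0.322])] [(153, [0.389, -0.212, 0.319])] [(156, [0.386, -0.203, 0.317])] 8
160 [(136, [0.398, -0.262, 0.319])] [(153, [0.384, -0.212, 0.311])] [(157, [0.383, -0.2, 0.309])] 10
162 [(137, [0.389, -0.261, 0.309])] [(154, [0.389, -0.21, 0.305])] [(157, [0.387, -0.201, 0.304])] 8
164 [(137, [0.393, -0.261, 0.304])] [(154, [0.39, -0.21, 0.299])] [(157, [0.387, -0.202, 0.297])] 7
166 [(137, [0.386, -0.262, 0.296])] [(154, [0.385, -0.211, 0.291])] [(157, [0.391, -0.202, 0.292])] 8
168 [(137, [0.39, -0.263, 0.29])] [(141, [0.38, -0.252, 0.286])] [(157, [0.386, -0.203, 0.284])] 9
170 [(138, [0.389, -0.261, 0.283])] [(154, [0.373, -0.2
[... 476 characters left out ...]
3, 0.399])] [(151, [0.4, -0.208, 0.407])] [(173, [0.392, -0.144, 0.4])] 45
b 134 [(114, [0.381, -0.318, 0.399])] [(144, [0.399, -0.23, 0.398])] [(173, [0.408, -0.145, 0.395])] 60
b 137 [(113, [0.411, -0.318, 0.398])] [(143, [0.401, -0.234, 0.39])] [(173, [0.409, -0.146, 0.386])] 61
b 140 [(113, [0.414, -0.319, 0.39])] [(138, [0.357, -0.252, 0.37])] [(171, [0.404, -0.152, 0.376])] 50
b 143 [(114, [0.414, -0.317, 0.381])] [(146, [0.401, -0.227, 0.371])] [(171, [0.404, -0.153, 0.367])] 47
b 146 [(117, [0.419, -0.309, 0.373])] [(133, [0.414, -0.264, 0.368])] [(172, [0.408, -0.151, 0.358])] 32
b 149 [(117, [0.416, -0.311, 0.363])] [(135, [0.387, -0.262, 0.351])] [(155, [0.391, -0.203, 0.348])] 14
```

The actual tips are 34 mm above the reported TCP, while x and y agree. The reported tool point is too long along z, which explains the empty grip. I'll build the offset in and check it against the first picture.

```bash
cat >> h.py <<'E'
DZ=.034
def to(p,off=0.019):
    s,x,M=st(); return (M.T@(p-(x-(off+DZ)*M[:,2]))).round(4)
E
python3 -c "
from h import *
d=dict(np.load('side.npz'));f=192/np.tan(np.radians(d['vfov'])/2);T=np.linalg.inv(d['world_from_camera'])
for y in(-.047,.047):
  for dz in(0,.034):
    c=T@np.array([.231+.37*y,-.5803-.929*y,.1759+dz,1]);print(y,dz,(c[0]/c[2]*f+d['cx'])*1.5625,(c[1]/c[2]*f+d['cy'])*1.5625)
s,x,M=st();print(x,M.round(3),to(F(-.0148,-.086,.030)))
"
```

```text
-0.047 0 97.50251072187193 294.15716134422775
-0.047 0.034 94.57401559534611 279.9220886972351
0.047 0 51.220721308927075 303.75205851954325
0.047 0.034 47.7401192617791 289.13246442690956
[ 0.37767415 -0.2289869   0.22816463] [[ 0.999  0.048 -0.   ]
 [ 0.048 -0.999  0.001]
 [-0.    -0.001 -1.   ]] [ 0.1374 -0.3048  0.1999]
```

The offset was the same at the start (tip at (97,280)), so it is constant. I'll go again.

```bash
python3 -m jog '[[[0.137,-0.305,0],0],[[0.137,-0.305,0],0],[[0.137,-0.305,0],0],[[0.137,-0.305,0],0],[[0.137,-0.305,0],0],[[0.137,-0.305,0],0],[[0.137,-0.305,0.02],0],[[0.137,-0.305,0.06],0]]'; python3 -m jog '[[[0,0,0],0],[[0,0,0.04],0],[[0,0,0.07],0],[[0,0,0.07],0]]'; python3 -c "
from h import *
s,x,M=st();print(x,M.round(3),to(F(-.0148,-.086,.030)))"
```

```text
t: 5.08
position: [0.4961, 0.0726, 0.1905]
eef_rot: [-0.0, 1.0, 0.026, 0.003]
wrist_force: [1.5, -0.2, 0.5]
opening: 0.41
gripper_force: 0.0
t: 5.42
position: [0.4904, 0.0674, 0.1132]
eef_rot: [-0.0, 1.0, 0.025, -0.003]
wrist_force: [-0.5, -0.1, -0.5]
opening: 0.413
gripper_force: 0.0
[0.49041459 0.06735738 0.11324354] [[ 0.999  0.051 -0.007]
 [ 0.051 -0.999 -0.   ]
 [-0.007 -0.    -1.   ]] [ 0.0108 -0.0143  0.0848]
```

```bash
python3 -m jog '[[[0.011,-0.014,0.01],0],[[0.011,-0.014,0.01],0],[[0.011,-0.014,0.01],0],[[0.011,-0.014,0.01],0]]' 140; python3 -c "
from h import *
s,x,M=st();print(x,M.round(3),to(F(-.0148,-.086,.030)))"
```

```text
t: 5.75
position: [0.5043, 0.0816, 0.1087]
eef_rot: [0.0, 1.0, 0.025, 0.001]
wrist_force: [0.3, -0.1, -0.3]
opening: 0.453
gripper_force: 0.0
[0.50425319 0.08163912 0.10872478] [[ 0.999  0.049  0.001]
 [ 0.049 -0.999 -0.   ]
 [ 0.001  0.    -1.   ]] [-0.0039 -0.0007  0.0803]
```

```bash
python3 -m jog '[[[-0.003,0,0.02],0],[[-0.003,-0.001,0.05],0],[[-0.003,-0.001,0.07],0],[[-0.003,-0.001,0.078],0],[[-0.003,-0.001,0.078],0],[[-0.003,-0.001,0.078],0],[[-0.003,-0.001,0.078],0]]'; python3 -c "
from h import *
s,x,M=st();print(x,M.round(3),to(F(-.0148,-.086,.030)))"; python3 -m jog '[[[0,0,0],0],[[0,0,0],0],[[0,0,0],0],[[0,0,0],0],[[0,0,0],0],[[0,0,0],0]]' 255 25
```

```text
t: 6.33
position: [0.5019, 0.0825, 0.0308]
eef_rot: [-0.0, 1.0, 0.024, 0.001]
wrist_force: [0.5, -0.9, 0.2]
opening: 0.449
gripper_force: 0.0
[0.50191469 0.08250453 0.03084322] [[ 0.999  0.049  0.002]
 [ 0.049 -0.999  0.   ]
 [ 0.002 -0.    -1.   ]] [-0.0015  0.0003  0.0024]
t: 6.83
position: [0.5011, 0.0835, 0.0296]
eef_rot: [-0.001, 1.0, 0.025, 0.0]
wrist_force: [-0.9, 5.5, 3.2]
opening: 0.15
gripper_force: 25.0
```

Gripped: 14 mm at 25 N. Now I'll pull down the slope.

```bash
python3 -m jog '[[[-0.004,0,0.0025],0],[[-0.009,0,0.005],0],[[-0.013,0,0.0075],0],[[-0.017,0,0.01],0],[[-0.019,0,0.011],0],[[-0.021,0,0.012],0],[[-0.021,0,0.012],0]]'; python3 -m jog '[[[-0.002,0,0.001],0],[[-0.004,0,0.0022],0],[[-0.005,0,0.003],0],[[-0.005,0,0.003],0]]';python3 -c "
from h import *
s,x,M=st();print(inF(x-(.019+DZ)*M[:,2]),s['wrist_force']@U)"
```

```text
t: 7.42
position: [0.4799, 0.0825, 0.0174]
eef_rot: [-0.001, 1.0, 0.025, 0.0]
wrist_force: [-0.3, 7.2, -2.4]
opening: 0.148
gripper_force: 25.0
t: 7.75
position: [0.4789, 0.0825, 0.0165]
eef_rot: [-0.001, 1.0, 0.025, 0.004]
wrist_force: [8.4, 2.5, 23.0]
opening: 0.15
gripper_force: 25.0
[-0.01346089 -0.11079374  0.03053605] 18.870745310290946
```

```bash
python3 -m jog '[[[0.004,0,-0.002],0],[[0.004,0,-0.002],0]]'; python3 -m jog '[[[0,0,0],0],[[0,0,0],0],[[0,0,0],0],[[0,0,-0.03],0],[[0,0,-0.07],0],[[-0.02,0.03,-0.11],0],[[-0.05,0.06,-0.15],0],[[-0.06,0.1,-0.19],0]]' 140; python3 -m jog '[[[-0.03,0.06,0],0],[[-0.03,0.1,0],0],[[-0.03,0.14,0],0],[[-0.03,0.18,0],0],[[-0.03,0.22,0],0],[[-0.03,0.22,0],0],[[-0.03,0.22,0],0]]' ;python3 -c "
from h import *
s,x,M=st();print(x,M.round(3),s['joints'].round(3))
d=cam('top');cv2.imwrite('pics/t3.png',cv2.resize(d['image'][140:230,195:295],(660,594),interpolation=cv2.INTER_CUBIC))
b,g,r=[d['image'][...,i].astype(int) for i in range(3)]
W=np.zeros(b.shape,bool);W[196:232,240:262]=1
vs,us=np.nonzero(W&(b>r+60))
P=np.array([inF(pt(d,u,v,k=0)) for u,v in zip(us,vs)]);P=P[P[:,2]>.034];print(len(P),P.mean(0))
"
```

```text
t: 7.92
position: [0.4798, 0.0825, 0.0172]
eef_rot: [-0.001, 1.0, 0.025, 0.001]
wrist_force: [-3.3, 5.1, 10.7]
opening: 0.147
gripper_force: 25.0
t: 8.58
position: [0.433, 0.0074, 0.1767]
eef_rot: [-0.0, 1.0, 0.025, -0.0]
wrist_force: [1.6, -0.6, 0.5]
opening: 0.452
gripper_force: 0.0
t: 9.17
position: [0.4148, -0.2181, 0.1754]
eef_rot: [-0.0, 1.0, 0.022, -0.0]
wrist_force: [1.0, -0.7, -0.8]
opening: 0.448
gripper_force: 0.0
[ 0.41482748 -0.21814419  0.17535918] [[ 0.999  0.043 -0.001]
 [ 0.043 -0.999  0.   ]
 [-0.001 -0.    -1.   ]] [ 0.84   0.162 -0.462  1.976  0.085  1.022 -1.189]
18 [-0.01453109 -0.11068698  0.03889915]
```

View pics/t3.png

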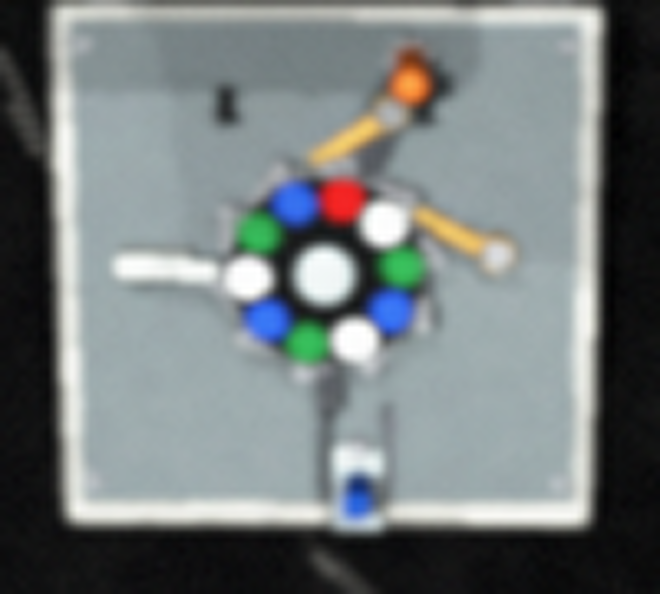

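The tab has moved 25 mm, to (358,495), which fits the end stop. Some vertical force suggests the tips may have touched the rim, so I'll regrip higher and pull once more to confirm.

```bash
python3 -c "
from h import *
print(to(F(-.0146,-.1107,.041)))"; python3 -m jog '[[[0.06,-0.1,-0.02],0],[[0.06,-0.2,-0.02],0],[[0.06,-0.295,-0.02],0],[[0.06,-0.295,-0.02],0],[[0.06,-0.295,-0.02],0],[[0.06,-0.295,-0.02],0],[[0.06,-0.295,-0.02],0],[[0.06,-0.295,-0.02],0]]'; python3 -m jog '[[[0,0,0.01],0],[[0,0,0.01],0],[[0,0,0.01],0],[[0,0,0.01],0]]'; python3 -c "
from h import *
print(to(F(-.0146,-.1107,.041)))"
```

```text
[ 0.0718 -0.2937  0.1499]
t: 9.88
position: [0.4603, 0.0902, 0.1965]
eef_rot: [-0.001, 1.0, 0.028, 0.001]
wrist_force: [-0.2, 1.3, -0.2]
opening: 0.453
gripper_force: 0.0
t: 10.22
position: [0.461, 0.0827, 0.1857]
eef_rot: [0.0, 1.0, 0.024, -0.0]
wrist_force: [-0.7, -0.9, -0.3]
opening: 0.452
gripper_force: 0.0
[0.0125 0.0022 0.1601]
```

```bash
python3 -m jog '[[[0.012,0.002,0.04],0],[[0.012,0.002,0.08],0],[[0.012,0.002,0.12],0],[[0.012,0.002,0.15],0],[[0.012,0.002,0.16],0],[[0.012,0.002,0.16],0],[[0.012,0.002,0.16],0]]';  python3 -m jog '[[[0,0,0],0],[[0,0,0],0],[[0,0,0],0],[[0,0,0],0],[[0,0,0],0],[[0,0,0],0]]' 255 30; python3 -m jog '[[[-0.002,0,0.001],0],[[-0.004,0,0.0023],0],[[-0.006,0,0.0035],0],[[-0.006,0,0.0035],0],[[-0.006,0,0.0035],0]]';python3 -c "
from h import *
s,x,M=st();print(inF(x-(.019+DZ)*M[:,2]),s['wrist_force']@U,s['wrist_force']@N)"
```

```text
t: 10.8
position: [0.4739, 0.082, 0.0269]
eef_rot: [-0.0, 1.0, 0.024, 0.0]
wrist_force: [0.6, 0.3, 0.2]
opening: 0.452
gripper_force: 0.0
t: 11.3
position: [0.4734, 0.0823, 0.0262]
eef_rot: [-0.0, 1.0, 0.024, 0.0]
wrist_force: [-2.8, 0.8, 8.1]
opening: 0.151
gripper_force: 30.0
t: 11.72
position: [0.4723, 0.0823, 0.025]
eef_rot: [-0.0, 1.0, 0.024, 0.005]
wrist_force: [10.1, -2.3, 28.7]
opening: 0.143
gripper_force: 30.0
[-0.01331154 -0.1123732   0.04126097] 23.013405486606498 19.83117819480831
```

23 N with no travel means the lock is at its end stop. Now I'll release and rise. The jog cannot command a tilt, so I'll see how the wrist behaves high up, where joint 6 reaches its limit.

```bash
python3 -m jog '[[[0.005,0,-0.003],0],[[0.005,0,-0.003],0],[[0.005,0,-0.003],0]]' 140 ; python3 -m jog '[[[0,0,-0.04],0],[[0,0,-0.08],0],[[0,0.03,-0.12],0],[[-0.02,0.06,-0.16],0],[[-0.02,0.06,-0.2],0],[[-0.02,0.06,-0.24],0],[[-0.02,0.06,-0.28],0],[[-0.02,0.06,-0.32],0]]'; python3 -m jog '[[[0,0,-0.3],0],[[0,0,-0.3],0],[[0,0,-0.3],0],[[0,0,-0.3],0],[[0,0,-0.3],0],[[0,0,-0.3],0],[[0,0,-0.3],0],[[0,0,-0.3],0]]';python3 -c "
from h import *
s,x,M=st();print(x,M.round(3),s['joints'].round(3))"
```

```text
t: 11.97
position: [0.4721, 0.082, 0.0252]
eef_rot: [-0.0, 1.0, 0.024, -0.0]
wrist_force: [0.5, -0.0, 0.2]
opening: 0.321
gripper_force: 0.0
t: 12.63
position: [0.4541, 0.0209, 0.3374]
eef_rot: [0.0, 1.0, 0.024, -0.0]
wrist_force: [0.1, -0.0, 0.1]
opening: 0.45
gripper_force: 0.0
t: 13.3
position: [0.456, 0.0205, 0.6193]
eef_rot: [-0.001, 1.0, 0.024, 0.003]
wrist_force: [1.0, -0.1, -1.0]
opening: 0.451
gripper_force: 0.0
[0.45604661 0.02050071 0.61932763] [[ 0.999  0.048  0.007]
 [ 0.048 -0.999  0.002]
 [ 0.007 -0.001 -1.   ]] [ 0.334  0.067 -0.491  1.089  0.034  1.987 -1.666]
```

```bash
python3 -m jog '[[[0,0,-0.15],0],[[0,0,-0.15],0],[[0,0,-0.15],0],[[0,0,-0.15],0],[[0,0,-0.15],0],[[0,0,-0.15],0]]';python3 -c "
from h import *
s,x,M=st();print(x,M.round(3),s['joints'].round(3))"; python3 -m jog '[[[0,0,0],0],[[0,0,0],0]]';python3 -c "
from h import *
s,x,M=st();print(x,M.round(3),s['joints'].round(3))"
```

```text
t: 13.8
position: [0.4577, 0.0215, 0.6369]
eef_rot: [-0.0, 1.0, 0.024, 0.016]
wrist_force: [-1.1, -0.4, -0.7]
opening: 0.451
gripper_force: 0.0
[0.457679   0.02150481 0.63692601] [[ 0.998  0.049  0.031]
 [ 0.049 -0.999  0.001]
 [ 0.031  0.    -1.   ]] [-0.332  0.045  0.234  1.066 -0.01   2.    -1.625]
t: 13.97
position: [0.4576, 0.0227, 0.6369]
eef_rot: [-0.0, 1.0, 0.026, 0.016]
wrist_force: [0.4, -0.4, -1.0]
opening: 0.449
gripper_force: 0.0
[0.45764113 0.02267869 0.63687238] [[ 0.998  0.051  0.031]
 [ 0.051 -0.999  0.001]
 [ 0.031  0.    -1.   ]] [-0.328  0.045  0.227  1.066 -0.009  2.    -1.625]
```

The wrist tilts in the wanted direction (z axis x = +0.031) and keeps the tilt. I'll repeat to build it up.

```bash
for i in 1 2; do python3 -m jog '[[[0,0,-0.3],0],[[0,0,-0.3],0],[[0,0,-0.3],0],[[0,0,-0.3],0]]' >/dev/null;python3 -c "
from h import *
s,x,M=st();print(s['t'],x,M[:,2].round(3),s['joints'].round(3))"; done
```

```text
14.3 [0.4580955  0.02106105 0.65718532] [ 0.074  0.005 -0.997] [-0.765  0.03   0.689  1.041 -0.02   2.003 -1.61 ]
14.6333 [0.45672639 0.02155803 0.67922708] [ 0.123  0.01  -0.992] [-0.826  0.008  0.727  1.008 -0.004  2.003 -1.623]
```

```bash
python3 -m jog '[[[0,0,-0.3],0],[[0,0,-0.3],0],[[0,0,-0.3],0],[[0,0,-0.3],0],[[0,0,-0.3],0],[[0,0,-0.3],0],[[0,0,-0.3],0],[[0,0,-0.3],0]]';python3 -c "
from h import *
s,x,M=st();print(s['t'],x,M.round(3),s['joints'].round(3))"; python3 -m jog '[[[0,0,-0.3],0],[[0,0,-0.3],0],[[0,0,-0.3],0],[[0,0,-0.3],0]]';python3 -c "
from h import *
s,x,M=st();print(s['t'],x,M.round(3),s['joints'].round(3))"
```

```text
t: 15.3
position: [0.4448, 0.0196, 0.7012]
eef_rot: [-0.006, 0.996, 0.024, 0.086]
wrist_force: [-0.6, -0.0, -0.9]
opening: 0.453
gripper_force: 0.0
15.3 [0.44484699 0.01962485 0.7011654 ] [[ 0.984  0.048  0.172]
 [ 0.046 -0.999  0.015]
 [ 0.173 -0.007 -0.985]] [ 0.035 -0.005 -0.15   0.97   0.004  2.003 -1.636]
t: 15.63
position: [0.4343, 0.0179, 0.7208]
eef_rot: [-0.007, 0.994, 0.024, 0.108]
wrist_force: [-0.0, -0.2, 0.3]
opening: 0.453
gripper_force: 0.0
15.6333 [0.43427332 0.0179308  0.72077871] [[ 0.976  0.049  0.214]
 [ 0.046 -0.999  0.02 ]
 [ 0.215 -0.01  -0.977]] [ 0.475 -0.024 -0.557  0.942 -0.016  2.003 -1.615]
```

```bash
python3 -m jog '[[[0.05,0,-0.3],0],[[0.05,0,-0.3],0]]' >/dev/null;  python3 -m jog '[[[0.05,0,-0.3],0],[[0.05,0,-0.3],0]]' >/dev/null; python3 -c "
from h import *
s,x,M=st();print(s['t'],x,M.round(3),s['joints'].round(3))"; python3 -m jog '[[[0.05,0,-0.3],0],[[0.05,0,-0.3],0]]' >/dev/null;  python3 -m jog '[[[0.05,0,-0.3],0],[[0.05,0,-0.3],0]]' >/dev/null;python3 -c "
from h import *
s,x,M=st();print(s['t'],x,M.round(3),s['joints'].round(3))"
```

```text
15.9667 [0.43205383 0.01681906 0.76012746] [[ 0.953  0.049  0.298]
 [ 0.043 -0.999  0.025]
 [ 0.299 -0.011 -0.954]] [ 0.83  -0.04  -0.858  0.861 -0.05   2.003 -1.584]
16.3 [0.42034473 0.01540852 0.80064032] [[ 0.923  0.048  0.382]
 [ 0.04  -0.999  0.029]
 [ 0.383 -0.012 -0.924]] [ 0.589 -0.068 -0.593  0.801 -0.07   2.003 -1.577]
```

```bash
python3 -m jog '[[[0.05,0,-0.3],0],[[0.05,0,-0.3],0]]' >/dev/null;  python3 -m jog '[[[0.05,0,-0.3],0],[[0.05,0,-0.3],0]]' >/dev/null; python3 -c "
from h import *
s,x,M=st();print(s['t'],x,M.round(3),s['joints'].round(3))"; python3 -m jog '[[[0.05,0,-0.3],0],[[0.05,0,-0.3],0]]' >/dev/null;python3 -c "
from h import *
s,x,M=st();print(s['t'],x,M.round(3),s['joints'].round(3));print('handle',to(F(-.0399,.098,.06)))"
```

```text
16.6333 [0.39869397 0.01428498 0.83970813] [[ 0.885  0.05   0.463]
 [ 0.039 -0.999  0.033]
 [ 0.464 -0.012 -0.886]] [ 0.386 -0.107 -0.377  0.755 -0.081  2.003 -1.575]
16.8 [0.38457191 0.01337523 0.85841086] [[ 0.864  0.05   0.502]
 [ 0.037 -0.999  0.035]
 [ 0.503 -0.012 -0.864]] [ 0.317 -0.131 -0.302  0.735 -0.085  2.003 -1.574]
handle [-0.104  -0.0297  0.7554]
```

The tool now points along -n. I'll approach the handle along its own axis.

```bash
python3 -m jog '[[[-0.04,0,0.01],0],[[-0.08,-0.01,0.02],0],[[-0.104,-0.03,0.06],0],[[-0.104,-0.03,0.1],0],[[-0.104,-0.03,0.14],0],[[-0.104,-0.03,0.18],0],[[-0.104,-0.03,0.22],0],[[-0.104,-0.03,0.26],0]]'; python3 -m jog '[[[0,0,0.04],0],[[0,0,0.08],0],[[0,0,0.12],0],[[0,0,0.16],0],[[0,0,0.2],0],[[0,0,0.24],0],[[0,0,0.24],0],[[0,0,0.24],0]]'; python3 -c "
from h import *
s,x,M=st();print(s['t'],x,M.round(3),s['joints'].round(3));print('handle',to(F(-.0399,.098,.06)))"
```

```text
t: 17.47
position: [0.4107, 0.0493, 0.6414]
eef_rot: [-0.011, 0.966, 0.024, 0.255]
wrist_force: [1.5, 0.8, 0.7]
opening: 0.451
gripper_force: 0.0
t: 18.13
position: [0.528, 0.0555, 0.4333]
eef_rot: [-0.011, 0.967, 0.022, 0.254]
wrist_force: [0.3, -0.0, 1.2]
opening: 0.451
gripper_force: 0.0
18.1333 [0.5279546  0.05545962 0.43332187] [[ 0.87   0.049  0.49 ]
 [ 0.038 -0.999  0.033]
 [ 0.491 -0.011 -0.871]] [-0.068 -0.233 -0.112  1.863  0.037  0.999 -1.72 ]
handle [-1.220e-02 -2.000e-04  3.147e-01]
```

```bash
python3 -m jog '[[[-0.006,0,0.04],0],[[-0.012,0,0.08],0],[[-0.012,0,0.12],0],[[-0.012,0,0.16],0],[[-0.012,0,0.2],0],[[-0.012,0,0.22],0],[[-0.012,0,0.22],0]]'; python3 -c "
from h import *
s,x,M=st();print(s['t'],x,M.round(3),s['joints'].round(3));print('handle',to(F(-.0399,.098,.06)))
d=cam('side');cv2.imwrite('pics/s4.png',cv2.resize(d['image'][130:280,160:380],(792,540),interpolation=cv2.INTER_CUBIC))"
```

```text
t: 18.72
position: [0.6269, 0.0628, 0.2359]
eef_rot: [-0.012, 0.967, 0.022, 0.254]
wrist_force: [-1.0, -0.0, -0.1]
opening: 0.448
gripper_force: 0.0
18.7167 [0.62691915 0.0627881  0.23587542] [[ 0.87   0.049  0.491]
 [ 0.037 -0.999  0.034]
 [ 0.492 -0.011 -0.871]] [-0.067  0.093 -0.119  2.007  0.132  0.534 -1.804]
handle [-0.0016  0.0002  0.094 ]
```

View pics/s4.png

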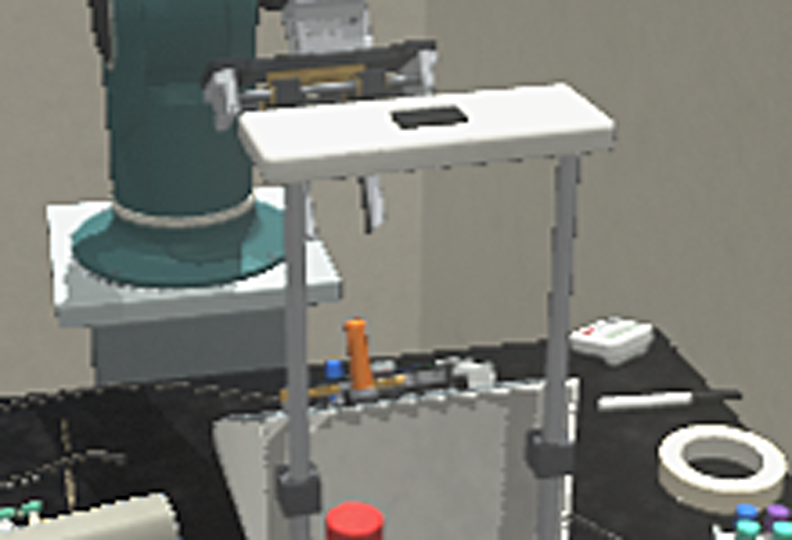

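The fingers, at (310,215) and (373,210), straddle the line to the handle top (356,325). The advance brings them about 15 px right, centred on it. I'll advance and grip.

```bash
python3 -m jog '[[[-0.001,0,0.025],0],[[-0.001,0,0.05],0],[[-0.001,0,0.075],0],[[-0.001,0,0.095],0],[[-0.001,0,0.101],0],[[-0.001,0,0.101],0],[[-0.001,0,0.101],0]]';  python3 -m jog '[[[0,0,0],0],[[0,0,0],0],[[0,0,0],0],[[0,0,0],0],[[0,0,0],0],[[0,0,0],0]]' 255 15; python3 -c "
from h import *
s,x,M=st();p=x-(.019+DZ)*M[:,2];q=inF(p);print(q,np.hypot(q[0],q[1]),np.arctan2(-q[0],q[1]),M.round(3),s['joints'].round(3))
for a in (-.4,-.2,0,.2,.4,.43): t=F(-.105*np.sin(-a)*-1 if 0 else .105*np.sin(a),.105*np.cos(a),q[2]); print(a,(M.T@(t-p)).round(4))"
```

```text
t: 19.35
position: [0.6764, 0.0667, 0.1529]
eef_rot: [-0.012, 0.966, 0.023, 0.257]
wrist_force: [-0.1, 0.5, -0.6]
opening: 0.452
gripper_force: 0.0
t: 19.85
position: [0.6761, 0.0668, 0.151]
eef_rot: [-0.012, 0.966, 0.023, 0.256]
wrist_force: [-5.2, -0.4, 6.9]
opening: 0.167
gripper_force: 15.0
[-0.03910384  0.10042567  0.0558244 ] 0.10777024253714267 0.3713186145181052 [[ 0.867  0.05   0.495]
 [ 0.038 -0.999  0.035]
 [ 0.496 -0.012 -0.868]] [-0.099  0.287 -0.083  1.99   0.213  0.356 -1.876]
-0.4 [-0.0037  0.0018 -0.    ]
-0.2 [ 0.0024 -0.0183  0.0002]
0 [ 0.0044 -0.0391  0.0004]
0.2 [ 0.0023 -0.06    0.0007]
0.4 [-0.004  -0.08    0.0009]
0.43 [-0.0053 -0.0829  0.001 ]
```

Gripped at 16 mm. First stroke left.

```bash
python3 -m jog '[[[0.003,-0.01,0],0],[[0.006,-0.02,0],0],[[0.007,-0.03,0],0],[[0.008,-0.04,0],0],[[0.0075,-0.05,0],0],[[0.006,-0.06,0],0],[[0.003,-0.07,0],0],[[0,-0.08,0],0]]'; python3 -m jog '[[[-0.001,-0.002,0],0],[[-0.002,-0.004,0],0],[[-0.002,-0.004,0],0]]'; python3 -c "
from h import *
s,x,M=st();q=inF(x-(.019+DZ)*M[:,2]);print(q,np.arctan2(q[0],q[1]),M.T@s['wrist_force'],M[:,2])"
```

```text
t: 20.52
position: [0.675, 0.1476, 0.1539]
eef_rot: [-0.013, 0.965, 0.023, 0.259]
wrist_force: [19.7, 3.3, -4.4]
opening: 0.136
gripper_force: 16.5
t: 20.77
position: [0.6744, 0.1481, 0.1537]
eef_rot: [-0.012, 0.965, 0.021, 0.26]
wrist_force: [29.7, -11.9, 0.5]
opening: 0.145
gripper_force: 19.5
[0.04233164 0.10331776 0.05707899] 0.3888598566952729 [25.51929596 13.29710784 14.11322772] [ 0.50140303  0.03345947 -0.86456663]
```

```bash
python3 -m jog '[[[-0.003,0,0],0],[[-0.006,0,0],0],[[-0.006,0,0],0],[[-0.006,-0.001,0],0]]'; python3 -c "
from h import *
s,x,M=st();q=inF(x-(.019+DZ)*M[:,2]);print(q,np.arctan2(q[0],q[1]),M.T@s['wrist_force'],M[:,2])
d=cam('top');cv2.imwrite('pics/t5.png',cv2.resize(d['image'][120:230,190:310],(654,600),interpolation=cv2.INTER_CUBIC))"
```

```text
t: 21.1
position: [0.6691, 0.1479, 0.1513]
eef_rot: [-0.011, 0.965, 0.021, 0.26]
wrist_force: [17.7, -20.7, 15.6]
opening: 0.172
gripper_force: 15.0
[0.04240248 0.09753457 0.05766237] 0.41009410265382507 [22.35622975 21.35322397 -5.27063251] [ 0.50141272  0.03256496 -0.86459517]
```

View pics/t5.png

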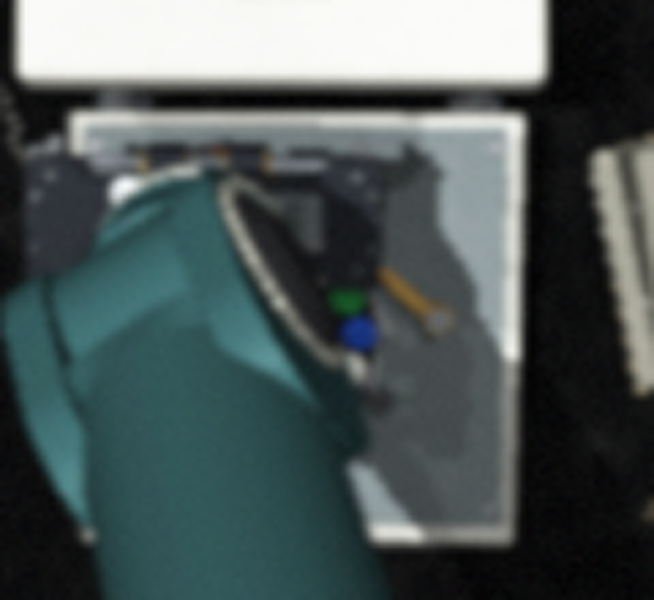

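At the left stop, the green disc at (348,300) and the blue disc at (358,332) are visible right of the arm. I'll check their wheel angles.

```bash
cat >>h.py <<'E'
def ang(d,u,v):
    o=AX-.045*N; q=inF(ray(d,u,v,o,N,.026)); return np.hypot(q[0],q[1]).round(4),(np.arctan2(q[1],q[0])/.6283).round(3)
E
python3 -c "
from h import *
d=dict(np.load('top.npz'))
i=d['image'];hsv=cv2.cvtColor(i,cv2.COLOR_BGR2HSV)
for (x,y) in((348,300),(358,332)): print(ang(d,190+(x+.5)/5.45-.5,120+(y+.5)/5.45-.5))"
```

```text
(np.float64(0.0344), np.float64(4.101))
(np.float64(0.0346), np.float64(-4.992))
```

Blue is at 5.0 notches, so red is now exactly 2 notches away. Swinging back.

```bash
python3 -m jog '[[[0.003,0.01,0],0],[[0.006,0.022,0],0],[[0.0075,0.033,0],0],[[0.008,0.043,0],0],[[0.007,0.054,0],0],[[0.005,0.065,0],0],[[0.002,0.076,0],0],[[-0.001,0.085,0],0]]'; python3 -m jog '[[[0,0.001,0],0],[[0,0.001,0],0]]'; python3 -c "
from h import *
s,x,M=st();q=inF(x-(.019+DZ)*M[:,2]);print(q,np.arctan2(q[0],q[1]),M.T@s['wrist_force'],M[:,2])"
```

```text
t: 21.82
position: [0.6696, 0.0662, 0.148]
eef_rot: [-0.012, 0.966, 0.023, 0.258]
wrist_force: [-4.4, 2.4, 12.3]
opening: 0.171
gripper_force: 15.0
t: 21.98
position: [0.6694, 0.0655, 0.1478]
eef_rot: [-0.012, 0.966, 0.023, 0.258]
wrist_force: [-4.4, 0.1, 12.9]
opening: 0.169
gripper_force: 15.0
[-0.04011705  0.09284383  0.05641311] -0.4078620075877567 [  2.58869546  -0.50274189 -13.37437314] [ 0.49734319  0.03560129 -0.86682311]
```

```bash
python3 -m jog '[[[0.002,0.002,-0.001],0],[[0.003,0.004,-0.001],0],[[0.003,0.004,-0.001],0]]'; python3 -c "
from h import *
s,x,M=st();q=inF(x-(.019+DZ)*M[:,2]);print(q,np.arctan2(q[0],q[1]),M.T@s['wrist_force'],M[:,2])"
```

```text
t: 22.23
position: [0.6694, 0.0651, 0.1478]
eef_rot: [-0.014, 0.966, 0.025, 0.255]
wrist_force: [-10.1, 16.0, 2.8]
opening: 0.176
gripper_force: 15.0
[-0.04060854  0.09312597  0.05644888] -0.4112014239460946 [ -6.73773291 -16.52706638  -6.81562898] [ 0.49292564  0.03873175 -0.86920893]
```

```bash
python3 -m jog '[[[0.003,-0.01,0],0],[[0.006,-0.022,0],0],[[0.008,-0.033,0],0],[[0.009,-0.044,0],0],[[0.009,-0.055,0],0],[[0.007,-0.066,0],0],[[0.005,-0.077,0],0],[[0.002,-0.088,0],0]]'; python3 -m jog '[[[0,-0.001,0],0],[[0,-0.002,0],0],[[0,-0.002,0],0]]'; python3 -c "
from h import *
s,x,M=st();q=inF(x-(.019+DZ)*M[:,2]);print(q,np.arctan2(q[0],q[1]),M.T@s['wrist_force'],M[:,2])"
```

```text
t: 22.9
position: [0.6681, 0.1484, 0.1502]
eef_rot: [-0.011, 0.966, 0.022, 0.256]
wrist_force: [14.8, -28.2, 2.1]
opening: 0.181
gripper_force: 15.9
t: 23.15
position: [0.6685, 0.1475, 0.1503]
eef_rot: [-0.01, 0.966, 0.021, 0.256]
wrist_force: [7.1, -16.1, 0.3]
opening: 0.174
gripper_force: 15.0
[0.04219078 0.09690786 0.05710774] 0.4106213010498166 [ 5.71776288 16.35601551  2.78979437] [ 0.49446969  0.03030339 -0.86866647]
```

Left stop reached. Back to the right.

```bash
python3 -m jog '[[[0.003,0.01,0],0],[[0.006,0.022,0],0],[[0.0075,0.033,0],0],[[0.008,0.043,0],0],[[0.007,0.054,0],0],[[0.005,0.065,0],0],[[0.003,0.076,0],0],[[0,0.087,0],0]]'; python3 -m jog '[[[0,0.001,0],0],[[0,0.002,0],0],[[0,0.002,0],0]]'; python3 -c "
from h import *
s,x,M=st();q=inF(x-(.019+DZ)*M[:,2]);print(q,np.arctan2(q[0],q[1]),M.T@s['wrist_force'],M[:,2])
d=cam('top');cv2.imwrite('pics/t6.png',cv2.resize(d['image'][130:230,190:300],(660,600),interpolation=cv2.INTER_CUBIC))"
```

```text
t: 23.82
position: [0.6724, 0.0649, 0.1499]
eef_rot: [-0.012, 0.966, 0.023, 0.257]
wrist_force: [0.1, 18.8, 6.1]
opening: 0.172
gripper_force: 15.2
t: 24.07
position: [0.6726, 0.0654, 0.1501]
eef_rot: [-0.013, 0.966, 0.024, 0.257]
wrist_force: [-1.9, 12.9, 4.1]
opening: 0.17
gripper_force: 15.0
[-0.040518    0.09688512  0.0568344 ] -0.3961026006632076 [  0.90503772 -13.08196913  -3.95591103] [ 0.4958444   0.03820117 -0.86757075]
```

View pics/t6.png

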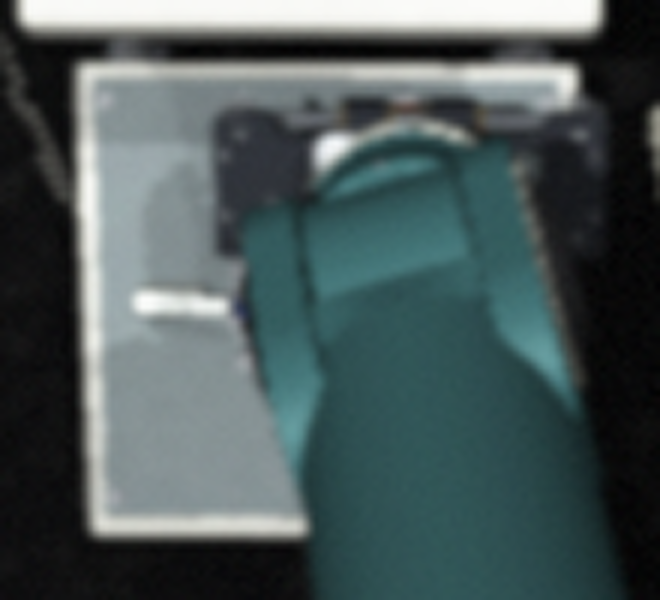

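A blue sliver shows at the pointer (240,308), so red is one notch away, as expected. Third stroke.

```bash
python3 -m jog '[[[0.003,-0.01,0],0],[[0.006,-0.022,0],0],[[0.0075,-0.033,0],0],[[0.008,-0.044,0],0],[[0.007,-0.055,0],0],[[0.005,-0.066,0],0],[[0.003,-0.077,0],0],[[0,-0.087,0],0]]'; python3 -m jog '[[[0,-0.001,0],0],[[0,-0.002,0],0],[[0,-0.002,0],0]]'; python3 -c "
from h import *
s,x,M=st();q=inF(x-(.019+DZ)*M[:,2]);print(q,np.arctan2(q[0],q[1]),M.T@s['wrist_force'],M[:,2])"; python3 -m jog '[[[0.003,0.01,0],0],[[0.006,0.022,0],0],[[0.0075,0.033,0],0],[[0.008,0.043,0],0],[[0.007,0.054,0],0],[[0.005,0.065,0],0],[[0.003,0.076,0],0],[[0,0.087,0],0]]'; python3 -m jog '[[[0,0.001,0],0],[[0,0.002,0],0],[[0,0.002,0],0]]'; python3 -c "
from h import *
s,x,M=st();q=inF(x-(.019+DZ)*M[:,2]);print(q,np.arctan2(q[0],q[1]),M.T@s['wrist_force'],M[:,2])"
```

```text
t: 24.78
position: [0.6683, 0.1487, 0.1505]
eef_rot: [-0.011, 0.966, 0.022, 0.256]
wrist_force: [18.1, -26.7, 6.1]
opening: 0.186
gripper_force: 14.8
t: 25.03
position: [0.6685, 0.1475, 0.1504]
eef_rot: [-0.01, 0.966, 0.021, 0.256]
wrist_force: [6.0, -15.7, 1.3]
opening: 0.169
gripper_force: 15.0
[0.04218697 0.09696735 0.05722572] 0.41036372283102945 [ 5.30946544 15.95667039  1.38488949] [ 0.49454356  0.03030049 -0.86862451]
t: 25.7
position: [0.6724, 0.065, 0.1499]
eef_rot: [-0.013, 0.966, 0.023, 0.257]
wrist_force: [-1.0, 17.2, 8.7]
opening: 0.174
gripper_force: 15.2
t: 25.95
position: [0.6726, 0.0653, 0.1502]
eef_rot: [-0.013, 0.966, 0.024, 0.257]
wrist_force: [-2.0, 11.4, 5.1]
opening: 0.17
gripper_force: 15.0
[-0.0405513   0.09690747  0.05687064] -0.3963129399943508 [  1.25303873 -11.57810828  -4.958693  ] [ 0.49588873  0.03818018 -0.86754634]
```

Right stop reached. I'll release, withdraw along n and move aside.

```bash
python3 -m jog '[[[0,0,0],0],[[0,0,0],0],[[0,0,0],0],[[0,0,0],0]]' 140; python3 -m jog '[[[0,0,-0.03],0],[[0,0,-0.07],0],[[0,0,-0.11],0],[[0,0,-0.15],0],[[0,0,-0.19],0],[[0,0,-0.23],0],[[-0.03,0.02,-0.25],0],[[-0.06,0.04,-0.26],0]]'; python3 -m jog '[[[0,0.04,0],0],[[-0.02,0.08,0],0],[[-0.04,0.12,0],0],[[-0.05,0.16,0],0],[[-0.05,0.2,0],0],[[-0.05,0.24,0],0],[[-0.05,0.28,0],0],[[-0.05,0.28,0],0]]'; python3 -c "
from h import *
s,x,M=st();print(x,s['joints'].round(3))
d=cam('top');b,g,r=[d['image'][...,i].astype(int) for i in range(3)]
W=np.zeros(b.shape,bool);W[165:200,225:265]=1
m=W&(r>b+80)&(r>g+80);vs,us=np.nonzero(m);print(len(us),us.mean() if len(us) else 0,vs.mean() if len(us) else 0)
if len(us): print(ang(d,us.mean(),vs.mean()))
W[:]=0;W[140:165,225:270]=1;vs,us=np.nonzero(W&(r>b+80))
P=np.array([inF(pt(d,u,v,k=0)) for u,v in zip(us,vs)]);P=P[P[:,2]>.06];q=P.mean(0);print('handle',len(P),q,np.arctan2(q[0],q[1]))
W[:]=0;W[196:232,240:262]=1;vs,us=np.nonzero(W&(b>r+60))
P=np.array([inF(pt(d,u,v,k=0)) for u,v in zip(us,vs)]);P=P[P[:,2]>.034];print('tab',len(P),P.mean(0))"
```

```text
t: 26.28
position: [0.6721, 0.0621, 0.1491]
eef_rot: [-0.012, 0.966, 0.023, 0.256]
wrist_force: [-0.2, 0.5, 0.8]
opening: 0.414
gripper_force: 0.0
t: 26.95
position: [0.4931, 0.0113, 0.348]
eef_rot: [-0.012, 0.966, 0.023, 0.258]
wrist_force: [0.6, -1.5, -0.1]
opening: 0.452
gripper_force: 0.0
t: 27.62
position: [0.4629, -0.2779, 0.317]
eef_rot: [-0.01, 0.966, 0.02, 0.256]
wrist_force: [-0.5, 0.2, -1.4]
opening: 0.453
gripper_force: 0.0
[ 0.46291596 -0.27792354  0.31704914] [-0.009 -0.133  0.669  2.008 -0.337  0.869 -0.688]
38 232.0 180.78947368421052
(np.float64(0.0363), np.float64(-0.056))
handle 25 [-0.04173082  0.09522502  0.06457737] -0.4130261629790254
tab 18 [-0.01467662 -0.11155212  0.0380797 ]
```

Red is at the pointer within 0.04 rad, the lever is at its right stop and the lock is fully out. Nothing is being touched, so I'll hand in.

```bash
python3 -c "
from workcell import *
print(close_job())"
```

```text
the job is handed in; nothing more can be done
None
```

I handed the job in at about 28 s. The lock is pulled to its end stop, and the red disc stands at the pointer after three lever strokes, within about 0.04 rad by the last camera reading. The lever is back at its right-hand stop, the arm is clear, and I noticed no contact with the loose items, though I took no final check of them.

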